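# Set the zero trimmer of the gold scale with a tuning tool

### The job

Take the yellow plastic tuning tool from its wooden rack, put its blade into the slot of the scale's white trimmer screw, push the screw gently in against its light spring and, keeping it pushed in, turn it clockwise until its orange pointer stands at the green mark. Then stand the tool back in its rack, fully home, and let go; press lightly all along, use nothing but the tool on the screw, and leave the jewellery, touchstone and vial alone.

Things in the scene. Friction and masses are not known exactly. Their poses are not given: they have to be found in the camera images.
- trim_rim (a point): Centre of the level rim of the aluminium collar round the trimmer screw, 75 mm above the counter; collar 52 mm outside, 35 mm inside, 30 mm high on the deck. Axes: x towards the pan, z up; the green mark is on the collar's -x side. The screw is coaxial, inside; its top lies 2 to 16 mm below the rim, differently each time and not given: it must be felt.
- trim_screw (a joint): Angle (rad) of the white screw (disc 32 mm across; slot through its centre 4.5 mm wide, 15 mm long, 4 mm deep), anticlockwise positive from above. 0: orange pointer at the green mark, towards -x of trim_rim. The slot lies along the pointer: its yaw is that of trim_rim plus this angle. Starts at 0.6 to 1.4; clockwise lowers it; stops at +-1.7. Friction 0.02 N m; stays where left.
- trim_press (a joint): How far the trimmer screw is pushed down, in m: 0 at rest (up), 0.003 at its stop. A spring holds it up: about 2.4 N starts to move it and 4.8 N brings it to the stop, where it is rigid.
- tool_center (a point): Handle centre of the loose yellow tuning tool (100 mm long, about 30 g), upright in the rack, blade down. z up along the tool, x along the blade's width. Handle 22 (x) x 16 (y) x 46 (z) mm, 77 mm from here to the tip: grip it across y. Below it a flange 28 mm across, underside 50 mm above the tip, then a 12 mm round shaft. Half a turn about z makes no difference.
- tool_tip (a point): Middle of the end of the tool's blade, 77 mm below tool_center on the tool's axis. The blade is 12 mm wide (x), 2.5 mm thick (y) and 14 mm long.
- holder_mouth (a point): Centre of the tool rack's top: a dark wooden block 50 x 50 mm, 54 mm high, fixed, with a square through hole 17 mm wide, a little wider at its chamfered mouth. The tool hangs in it, its flange resting on the top: fully home, tool_tip is 50 mm below this point and tool_center 27 mm above.
- vial_center (a point): Centre of an upright corked glass vial, 26 mm across and 62 mm high, light and loose: leave alone.
- bangle_center (a point): Centre of a bent gold bangle lying flat, about 69 x 62 mm, 7 mm thick, loose: leave alone.
- locket_center (a point): Centre of a dented gold locket lying flat, 30 mm across, 8 mm high, loose: leave alone.
- touchstone: Black granite touchstone slab, 85 x 45 x 18 mm, loose, origin at the centre of its underside: leave alone.
- scale: The digital scale, fixed: grey deck 300 (x) x 190 (y) x 45 mm. Origin at the centre of its underside, axes as trim_rim, which lies at (-100, -35, 75) mm; a 14 mm high display stands on the deck beside the collar. The pan is at (60, 0) mm, and over it hangs a fixed steel funnel, 124 mm across, its rim 153 mm above the counter, on a stand beyond the scale.

How it is judged:
By the outcome, as a careful person would: the job done as asked, in the order asked, and still so for the second after the job is handed in, with the robot touching nothing.
It also fails if it takes over 72 s, if anything falls off the work surface, if the arm or the gripper's body presses on something with over 40 N, if the wrist force passes 120 N, or if a joint passes its speed limit or range.

### The arm

A 6-joint arm with a two-finger parallel gripper is mounted at the origin on the work surface. World frame = base frame: x ahead of the robot, y to its left, z up, the work surface at z = 0. Lengths are in m, angles in rad, forces in N, time in s.
With the tool pointing down it reaches from about 0.375 to 0.925 m from the base axis. Payload 5.7 kg.
Tool frame: the origin (TCP) lies on the centre line of the jaws, within the pads' length; the fingertips stand 14 mm ahead of it and the grasp point (between the pads) lies 5 mm behind it; z points along the fingers, x is the direction in which the jaws open and shut, and the axes are right-handed (so a half turn about z gives the same grasp; the last joint's range is limited). The gripper opens to 85 mm and grips with 20 to 120 N. Pads are 22 mm wide; open, the fingers measure 114 mm over their backs; the gripper's body (76 mm by 85 mm) begins 54 mm behind the grasp point. The pads swing forward as they close: fully open they stand 13 mm farther back than shut.
Start: joints at [-1.257, 0.359, 1.51, -0, 1.272, -0.115], TCP at [0.249, -0.546, 0.245] pointing down, gripper open.
Joint ranges: [-2.97, 2.97], [-1.01, 2.36], [0.21, 2.38], [-0.96, 4.11], [0.2, 2.71], [-2.98, 2.98]. Speed limits (rad/s): [2.39, 2.39, 3.14, 3.14, 3.14, 3.14].

### API

Orientations are given as [roll, pitch, yaw] about the fixed x, y, z axes, in that order (R = Rz(yaw) Ry(pitch) Rx(roll)).
In Python, from workcell import manip, cams, spotter gives the robot as it stands. The module is installed in compiled form; this text tells all that it offers.
- The arm moves only by the shell command python3 -m inch 'ROWS'. ROWS is JSON, one flat list of numbers, 5 for each row, row after row: the shift along the tool's x, y, z in cm, then the turn about the tool's z in rad, then the closure, from -1 (fully open) to 1 (shut). A call has 1 to 8 rows; each row is the pose to reach, as a shift and turn from the pose commanded when the call began, along the tool's axes at that moment; what a row does not reach only later rows make up. A row lasts 1/12 s, in which the tool goes at most 41.7 mm and 7.16 degrees, less where a joint would pass 70% of its speed; a pose out of reach is approached as far as the arm can. A call with a gripper value outside its range is refused whole. The fingers move at their own pace and stop on an object; the grip force is fixed at half the most. Time passes only in rows, so rows that repeat a pose let the fingers close. It gives the time, the measured TCP pose, the force and the opening at its end, in the units of the state.
- manip.read_state(): the state, without advancing time (a new reading comes with each control period).
- cams.grab_frame(name): name is "side" or "top" or "wrist"; returns a dict with "image" (480x640x3 uint8, red, green, blue), "vertical_fov" (degrees; the focal length in pixels is half the picture's height over the tangent of half this angle, whatever the lens; pixels are square), "cx", "cy" (the principal point, pixels), "cam_to_world" (4x4, takes a point from camera to world coordinates). Camera axes: x right, y down, z forward; pixel columns grow to the right and rows downward; lengths in m; the calibration is good to about 2 mm. A picture is of the moment at which its call begins. There is no depth.
- manip.hand_in(): hands the job in, once; it reports no verdict.
Trained networks look in the newest picture that a camera, given by its name, has taken for a name from the list of things; names that differ only in an ending like _2 or _b are one class to them, and where a whole thing is asked for, a point or a joint stands for the part that bears it (a point fixed in the world has none). Each returns a list of dicts, best first, with "p" (0 to 1); they miss things now and then, are a little off and sometimes report something else, mostly with a low value. They report only what shows in the picture. A call takes as long as a camera call.
- spotter.look_for(name, camera): "rect" ([left, top, width, height] as shares, 0 to 1, of the picture: columns of its width, rows of its height, round what is visible of it).
- spotter.tip_of(name, camera): "point" ([column, row] as shares, 0 to 1, of the picture: columns of its width, rows of its height: a listed point, or the origin of a listed thing).
The state is a dict: "clock": time; "joint_positions": joint angles; "joint_vel": joint speeds; "joint_torque": joint torques, N m; "tcp_pos": TCP position; "tcp_rot": TCP orientation; "ft_force": force on the tool from outside, world axes, zero at the start; "moment": the same for the moment, N m; "finger_gap": finger opening in m.
Only numpy, scipy, OpenCV 4.12 (cv2) and the standard library are available. Lean on these libraries where they do the work, as an engineer would, in place of code of your own. Each camera call takes 0.05 s, during which the arm holds its last target. There are 200 camera calls.

## Working session

There is one attempt and no reset: what is moved stays moved. The work goes in short steps, Python scripts to look and compute and a shell command to move; the robot and the scene stay as the last step left them, time stands still between calls to the robot, and variables do not carry over. Pictures are saved under pics/ and viewed, about 8 in all and at most 12, crops included, and the job is handed in when it is done.

```bash
mkdir -p pics
cat > h.py <<'E'
from workcell import manip,cams,spotter
import numpy as np,cv2
from scipy.spatial.transform import Rotation as R
def shot(c,save=None):
    f=cams.grab_frame(c)
    if save: cv2.imwrite(save,f["image"][:,:,::-1])
    return f
def ray(f,pt):
    H,W=f["image"].shape[:2]; fl=H/2/np.tan(np.radians(f["vertical_fov"])/2)
    d=np.array([(pt[0]*W-f["cx"])/fl,(pt[1]*H-f["cy"])/fl,1]);M=np.array(f["cam_to_world"])
    d=M[:3,:3]@d; return M[:3,3],d/np.linalg.norm(d)
def atz(f,pt,z):
    o,d=ray(f,pt);return o+d*(z-o[2])/d[2]
def tri(rs):
    A=sum(np.eye(3)-np.outer(d,d) for o,d in rs);b=sum((np.eye(3)-np.outer(d,d))@o for o,d in rs)
    return np.linalg.solve(A,b)
def proj(f,p):
    H,W=f["image"].shape[:2]; fl=H/2/np.tan(np.radians(f["vertical_fov"])/2)
    M=np.array(f["cam_to_world"]);q=M[:3,:3].T@(np.array(p)-M[:3,3]);return np.array([q[0]/q[2]*fl+f["cx"],q[1]/q[2]*fl+f["cy"]])
def intool(dw):
    s=manip.read_state();return R.from_euler('xyz',s["tcp_rot"]).inv().apply(dw)*100
E
cat > a.py <<'E'
from h import *
np.set_printoptions(precision=4,suppress=True)
s=manip.read_state();print(s["clock"],s["tcp_pos"],s["tcp_rot"],s["finger_gap"])
F={c:shot(c,f"pics/{c}0.png") for c in("side","top")}
z=dict(trim_rim=.075,tool_center=.081,holder_mouth=.054,vial_center=.031,scale=0,touchstone=0,bangle_center=.004,locket_center=.004)
for n in z:
    rs=[]
    for c in F:
        r=spotter.tip_of(n,c)
        if r: rs.append(ray(F[c],r[0]["point"]));print(n,c,round(r[0]["p"],2),np.round(r[0]["point"]*np.array([640,480]),1),atz(F[c],r[0]["point"],z[n]))
    if len(rs)==2: print("   tri",tri(rs))
i=np.hstack([cv2.imread("pics/side0.png"),cv2.imread("pics/top0.png")])
cv2.imwrite("pics/both0.png",cv2.resize(i,(800,300),interpolation=cv2.INTER_AREA))
E
python3 a.py
```

```text
0.0 [ 0.2492 -0.545   0.2444] [-3.1414  0.0019 -1.142 ] 0.08527976456498965
trim_rim side 0.83 [309.1 231.7] [ 0.529 -0.003  0.075]
trim_rim top 0.63 [319.5 237.1] [ 0.5331 -0.0071  0.075 ]
   tri [ 0.5319 -0.007   0.0712]
tool_center side 0.79 [328.9 359. ] [0.4404 0.302  0.081 ]
tool_center top 0.82 [136.2 294.7] [0.4448 0.3119 0.081 ]
   tri [0.4413 0.3083 0.092 ]
holder_mouth side 0.87 [328.2 369.7] [0.4408 0.3079 0.054 ]
holder_mouth top 0.8 [145.7 299.5] [0.4393 0.3037 0.054 ]
   tri [0.4406 0.3052 0.0492]
vial_center side 0.8 [209.8 377.2] [0.6545 0.3433 0.031 ]
vial_center top 0.69 [133.1 193.5] [0.644  0.3395 0.031 ]
   tri [0.6509 0.3416 0.026 ]
scale side 0.64 [262.8 254.8] [0.6338 0.0128 0.    ]
scale top 0.81 [309.7 193.8] [0.6379 0.0069 0.    ]
   tri [ 0.6377  0.007  -0.0063]
touchstone side 0.56 [373.1 164.4] [ 0.4202 -0.3326  0.    ]
touchstone top 0.69 [492.3 295.5] [ 0.4245 -0.324   0.    ]
   tri [ 0.4215 -0.3203  0.0106]
bangle_center side 0.72 [283.4 155.2] [ 0.6571 -0.3319  0.004 ]
bangle_center top 0.85 [483.3 177.4] [ 0.6543 -0.3321  0.004 ]
   tri [ 0.656  -0.3327  0.0029]
locket_center side 0.55 [369.7 294.2] [0.386 0.09  0.004]
locket_center top 0.67 [273.5 329.7] [0.3798 0.0842 0.004 ]
   tri [ 0.3833  0.0846 -0.0034]
```

View pics/top0.png

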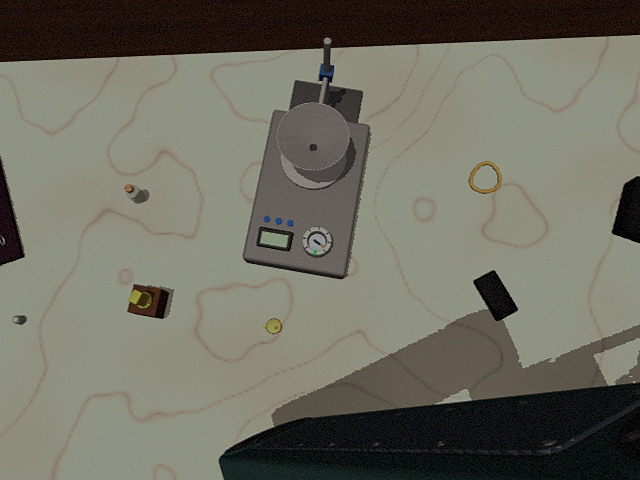

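The top view shows the scale with its collar at about (318,241), the rack at (148,301) with the yellow tool, the vial at (137,193), and the green mark on the collar's lower side. I'll move in an arc towards the rack.

```bash
python3 -m inch '[-18.5,-30.5,0,0,-1,-18.5,-30.5,0,0,-1,-18.5,-30.5,0,0,-1,-18.5,-30.5,0,0,-1,-18.5,-30.5,0,0,-1,-18.5,-30.5,0,0,-1,-18.5,-30.5,0,0,-1,-18.5,-30.5,0,0,-1]'
python3 -c "
from h import *
s=manip.read_state();print(s['tcp_pos'],s['tcp_rot'],intool(np.array([.45,.20,.245])-s['tcp_pos']))"
```

```text
clock: 1.57
tcp_pos: [0.4376, -0.2682, 0.2456]
tcp_rot: [-3.141, -0.0, -1.142]
ft_force: [0.3, -0.4, 0.3]
finger_gap: 0.0853
[ 0.43758633 -0.26820615  0.24555701] [-3.14129873e+00 -4.86686119e-04 -1.14226121e+00] [-4.20710675e+01 -2.05848888e+01  4.12755090e-02]
```

```bash
python3 -m inch '[-42,-20.5,0,0,-1,-42,-20.5,0,0,-1,-42,-20.5,0,0,-1,-42,-20.5,0,0,-1,-42,-20.5,0,0,-1,-42,-20.5,0,0,-1,-42,-20.5,0,0,-1,-42,-20.5,0,0,-1]'
cat > b.py <<'E'
from h import *
import sys
np.set_printoptions(precision=4,suppress=True)
s=manip.read_state();print(s["clock"],s["tcp_pos"],s["tcp_rot"],s["joint_positions"])
f=shot("wrist",f"pics/{sys.argv[1]}.png");M=np.array(f["cam_to_world"]);print(M[:3,3],M[:3,2])
Z=dict(trim_rim=.075,tool_center=.081,holder_mouth=.054,tool_tip=.004)
for n in sys.argv[2:]:
    for r in spotter.tip_of(n,"wrist")[:1]: print(n,round(r["p"],2),np.array(r["point"])*[640,480],atz(f,r["point"],Z[n]))
E
python3 b.py w1 tool_center holder_mouth
```

```text
clock: 2.23
tcp_pos: [0.4449, 0.0653, 0.2457]
tcp_rot: [-3.141, -0.0, -1.142]
ft_force: [-0.4, 0.2, 1.0]
finger_gap: 0.0854
2.2333 [0.4449 0.0653 0.2457] [-3.1407 -0.0003 -1.1423] [-0.0083  0.139   1.8182  0.0001  1.1835  1.1339]
[0.516  0.0974 0.3749] [-0.2737 -0.1258 -0.9535]
tool_center 0.68 [ 50.112 110.304] [0.4428 0.307  0.081 ]
holder_mouth 0.65 [ 72.384 115.584] [0.4399 0.307  0.054 ]
```

View pics/w1.png

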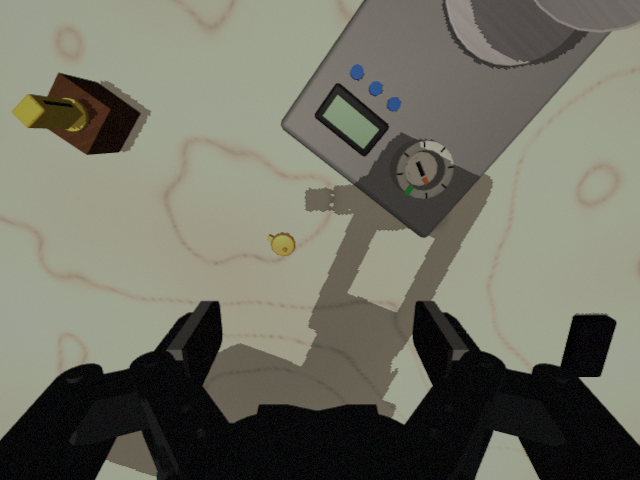

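The rack with the tool is at (80,115), the trimmer at (421,168) with the orange pointer at (425,181) and green mark at (409,190).

```bash
cat > c.py <<'E'
from h import *
f=shot("wrist");im=f["image"].astype(int);print(spotter.tip_of("trim_rim","wrist")[0])
hsv=cv2.cvtColor(f["image"],cv2.COLOR_RGB2HSV)
def blob(lo,hi,box):
    m=cv2.inRange(hsv,lo,hi);k=np.zeros_like(m);x0,y0,x1,y1=box;k[y0:y1,x0:x1]=m[y0:y1,x0:x1]
    ys,xs=np.nonzero(k);print(len(xs),xs.mean(),ys.mean());return [xs.mean()/640,ys.mean()/480]
b=(390,130,460,205)
c=np.array(spotter.tip_of("trim_rim","wrist")[0]["point"])
C=atz(f,c,.075);print("rim",C)
g=atz(f,blob((50,90,50),(85,255,255),b),.075);o=atz(f,blob((5,130,100),(18,255,255),b),.066)
for n,p in(("green",g),("orange",o)):
    d=p-C;print(n,p,d,np.arctan2(-d[1],-d[0]))
# rack top corners
cv2.imwrite("pics/crops1.png",np.hstack([cv2.resize(f["image"][60:165,0:150,::-1],None,fx=4,fy=4)[:,:600]]))
E
python3 c.py
```

```text
{'point': [0.6658, 0.3533], 'p': 0.66}
rim [ 0.53105061 -0.00148162  0.075     ]
59 409.6271186440678 190.84745762711864
31 426.19354838709677 181.09677419354838
green [0.50834393 0.00239173 0.075     ] [-0.02270667  0.00387335  0.        ] -0.16895556035318296
orange [ 0.52247334 -0.00991796  0.066     ] [-0.00857727 -0.00843634 -0.009     ] 0.7771150689156803
```

View pics/crops1.png

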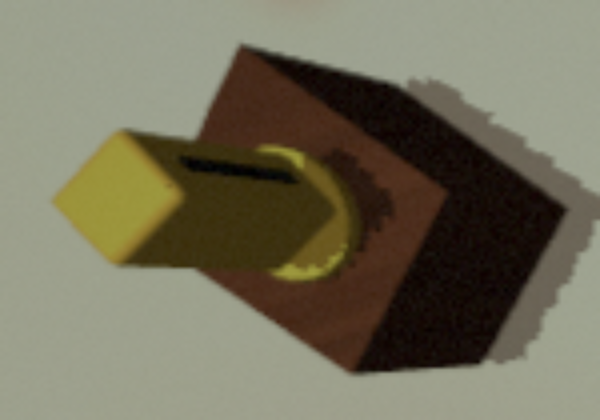

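The crop shows the rack top corners (241,45), (446,190), (352,373) and the handle's top quad (121,128),(185,195),(120,265),(52,200).

Run:
```python
from h import *
f=shot("wrist")
q=lambda x,y,z:atz(f,[(x/4)/640,(y/4+60)/480],z)
P=[q(*p,.054) for p in((241,45),(446,190),(352,373))]
print("mouth",(P[0]+P[2])/2)
T=[q(*p,.104) for p in((121,128),(185,195),(120,265),(52,200))]
print("toolc",sum(T)/4)
for L in(P,T):
    for a,b in zip(L,L[1:]+L[:1]): d=b-a;print(np.linalg.norm(d),np.arctan2(d[1],d[0]))
```

```text
mouth [0.44272322 0.30220029 0.054     ]
toolc [0.44314475 0.3014711  0.104     ]
0.04910639855362085 -1.7864469644473244
0.049668476509691535 2.933260975511381
0.07010062830901186 0.5677580672157562
0.014839379996072734 -2.0520502036733843
0.020113779060556947 2.6765179643254458
0.015324340918306832 1.1293365390420131
0.02072132821719318 -0.48836827504917835
```

```bash
python3 -m inch '[-18.5,-8.5,2,-0.12,-1,-18.5,-8.5,2,-0.24,-1,-18.5,-8.5,2,-0.36,-1,-18.5,-8.5,2,-0.48,-1,-18.5,-8.5,2,-0.6,-1,-18.5,-8.5,2,-0.72,-1,-18.5,-8.5,2,-0.84,-1,-18.5,-8.5,2,-0.96,-1]'
python3 -m inch '[0,0,0,-0.12,-1,0,0,0,-0.24,-1,0,0,0,-0.36,-1,0,0,0,-0.48,-1,0,0,0,-0.6,-1,0,0,0,-0.72,-1,0,0,0,-0.84,-1,0,0,0,-0.96,-1]'
python3 -m inch '[0,0,0,-0.12,-1,0,0,0,-0.24,-1,0,0,0,-0.29,-1,0,0,0,-0.29,-1]'
python3 b.py w2 tool_center holder_mouth
```

```text
clock: 3.25
tcp_pos: [0.4463, 0.2659, 0.225]
tcp_rot: [3.141, 0.0, -0.177]
ft_force: [0.2, -0.2, -0.8]
finger_gap: 0.0854
clock: 3.92
tcp_pos: [0.4467, 0.2649, 0.2253]
tcp_rot: [3.141, 0.0, 0.78]
ft_force: [-0.4, -0.7, 0.2]
finger_gap: 0.0854
clock: 4.25
tcp_pos: [0.4466, 0.265, 0.2252]
tcp_rot: [3.142, 0.0, 1.066]
ft_force: [0.5, -0.3, -0.1]
finger_gap: 0.0855
4.25 [0.4466 0.265  0.2252] [3.1416 0.0003 1.0664] [ 0.4026  0.2639  1.7078 -0.0002  1.1701 -0.6637]
[0.3798 0.3024 0.3545] [ 0.2648 -0.1465 -0.9531]
tool_center 0.9 [355.2   196.992] [0.4377 0.3067 0.081 ]
holder_mouth 0.95 [353.6   195.216] [0.4413 0.3065 0.054 ]
```

View pics/w2.png

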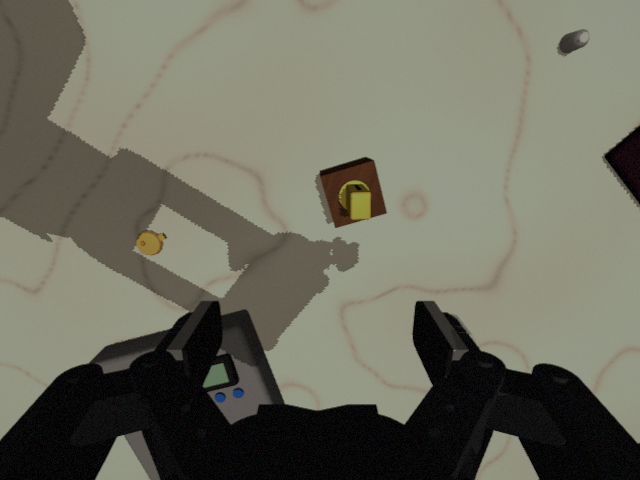

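The wrist view shows rack centre near (352,195) and handle top near (360,205), its long side nearly along the picture's vertical, as needed.

```bash
cat > d.py <<'E'
from h import *
f=shot("wrist");hsv=cv2.cvtColor(f["image"],cv2.COLOR_RGB2HSV)
m=cv2.inRange(hsv,(20,120,140),(38,255,255));m[:160]=0;m[250:]=0;m[:,:310]=0;m[:,410:]=0
n,l,st,ce=cv2.connectedComponentsWithStats(m);print(st[1:],ce[1:])
k=np.uint8(m>0);c,_=cv2.findContours(k,0,1);c=max(c,key=cv2.contourArea)
b=cv2.boxPoints(cv2.minAreaRect(c));print(b)
T=[atz(f,[(x+.5)/640,(y+.5)/480],.104) for x,y in b];print("c",sum(T)/4)
for a,d in zip(T,T[1:]+T[:1]): d=d-a;print(np.linalg.norm(d),np.arctan2(d[1],d[0]))
cv2.imwrite("pics/z2.png",cv2.resize(f["image"][140:250,300:420,::-1],None,fx=5,fy=5,interpolation=cv2.INTER_CUBIC))
E
python3 d.py
```

```text
[[346 182  15   3  30]
 [341 185   4   5  10]
 [362 184   1   1   1]
 [340 191   2   2   3]
 [351 193  18  27 467]
 [339 197   1   2   2]] [[352.5        182.86666667]
 [343.         187.3       ]
 [362.         184.        ]
 [340.33333333 191.66666667]
 [359.5738758  206.33618844]
 [339.         197.5       ]]
[[351. 193.]
 [368. 193.]
 [368. 219.]
 [351. 219.]]
c [0.44099736 0.30694477 0.104     ]
0.012932850675618569 1.064187659805826
0.020361529693872886 -0.4595902239070425
0.013249331110485998 -2.0773917085807163
0.02034928644101849 2.6664661766773
```

View pics/z2.png

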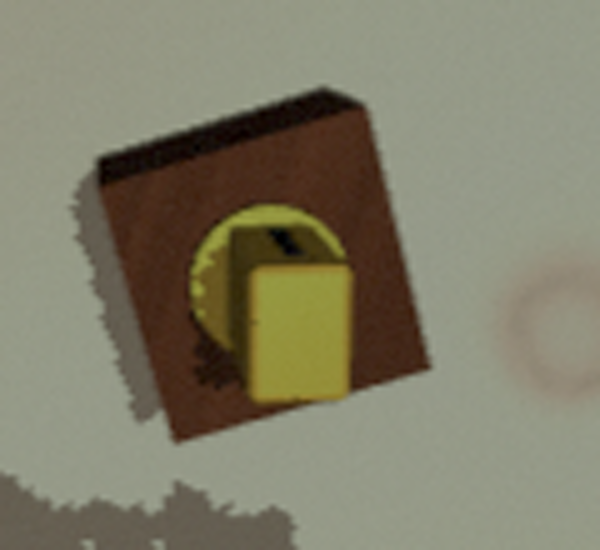

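```bash
python3 -m inch '[3.3,-2.5,0,0,-1,3.3,-2.5,4,0,-1,3.3,-2.5,8,0,-1,3.3,-2.5,12,0,-1,3.3,-2.5,14.6,0,-1,3.3,-2.5,14.6,0,-0.2,3.3,-2.5,14.6,0,0.2,3.3,-2.5,14.6,0,0.4]'
python3 -m inch '[0,0,0,0,0.4,0,0,0,0,0.4,0,0,0,0,0.4,0,0,0,0,0.4]'
python3 b.py w3 tool_center
```

```text
clock: 5.12
tcp_pos: [0.4408, 0.3083, 0.0807]
tcp_rot: [3.141, -0.002, 1.067]
ft_force: [0.4, 0.3, -0.4]
finger_gap: 0.0516
clock: 5.45
tcp_pos: [0.4403, 0.3082, 0.0805]
tcp_rot: [3.14, -0.002, 1.068]
ft_force: [0.1, -0.1, 0.4]
finger_gap: 0.0257
5.45 [0.4403 0.3082 0.0805] [ 3.1405 -0.0019  1.0679] [ 0.4821  0.4764  1.8146  0.0001  0.8484 -0.5859]
[0.3731 0.3453 0.2096] [ 0.2669 -0.1448 -0.9528]
tool_center 0.84 [311.68 319.92] [0.4403 0.3059 0.081 ]
```

View pics/w3.png

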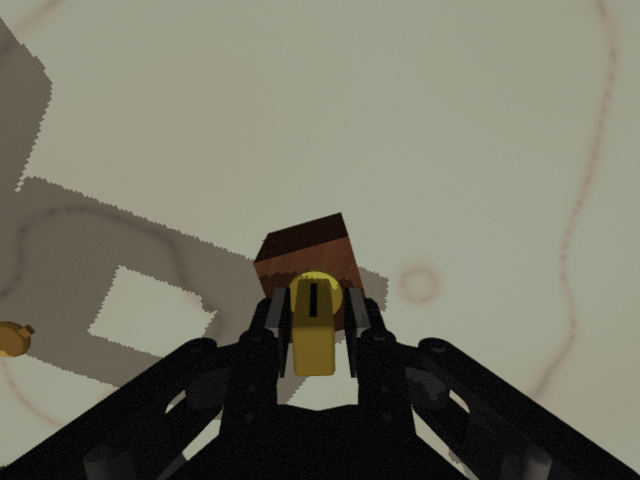

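The handle stands centred between the jaws, about 1.5 mm left; I correct and close.

```bash
python3 -m inch '[-0.15,0.1,0.1,0,0.4,-0.15,0.1,0.1,0,0.4,-0.15,0.1,0.1,0,0.6,-0.15,0.1,0.1,0,0.8,-0.15,0.1,0.1,0,1,-0.15,0.1,0.1,0,1,-0.15,0.1,0.1,0,1,-0.15,0.1,0.1,0,1]'
python3 -m inch '[0,0,0,0,1,0,0,0,0,1,0,0,0,0,1,0,0,0,0,1]'
```

```text
clock: 6.22
tcp_pos: [0.4397, 0.306, 0.0784]
tcp_rot: [-3.142, -0.0, 1.068]
ft_force: [-1.1, -0.9, 1.4]
finger_gap: 0.0151
clock: 6.55
tcp_pos: [0.4397, 0.306, 0.0784]
tcp_rot: [-3.142, -0.0, 1.068]
ft_force: [-0.6, -1.4, 2.6]
finger_gap: 0.0152
```

```bash
python3 -m inch '[0,0,-3,0,1,0,0,-6,0,1,0,0,-9,0,1,0,0,-12,0,1,0,0,-12,0,1]'
python3 -m inch '[-22.8,23.1,0,-0.12,1,-22.8,23.1,0,-0.24,1,-22.8,23.1,0,-0.36,1,-22.8,23.1,0,-0.48,1,-22.8,23.1,0,-0.6,1,-22.8,23.1,0,-0.72,1,-22.8,23.1,0,-0.84,1,-22.8,23.1,0,-0.96,1]'
python3 -m inch '[0,0,0,-0.12,1,0,0,0,-0.24,1,0,0,0,-0.32,1,0,0,0,-0.32,1]'
python3 b.py w4 trim_rim tool_center tool_tip
```

```text
clock: 6.97
tcp_pos: [0.4429, 0.308, 0.2039]
tcp_rot: [3.136, -0.008, 1.068]
ft_force: [1.5, 0.9, 0.2]
finger_gap: 0.0153
clock: 7.63
tcp_pos: [0.5252, 0.0179, 0.1976]
tcp_rot: [-3.141, -0.001, 1.966]
ft_force: [-0.0, 0.3, -0.6]
finger_gap: 0.0156
clock: 7.97
tcp_pos: [0.525, 0.0191, 0.1975]
tcp_rot: [-3.141, -0.001, 2.282]
ft_force: [-0.2, -0.3, -0.4]
finger_gap: 0.0152
7.9667 [0.525  0.0191 0.1975] [-3.141  -0.0011  2.2824] [-0.0954  0.3038  1.7282  0.0004  1.1108 -2.3779]
[ 0.4674 -0.0315  0.3267] [ 0.228   0.1975 -0.9534]
trim_rim 0.86 [291.52  224.016] [ 0.5303 -0.0035  0.075 ]
tool_center 0.85 [316.8 322.8] [0.5816 0.0669 0.081 ]
tool_tip 0.63 [319.616 257.616] [0.5569 0.0495 0.004 ]
```

View pics/w4.png

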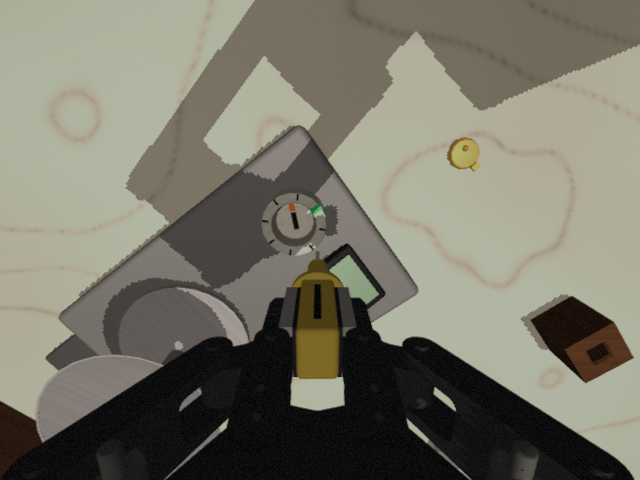

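The view shows the held tool centred in the jaws with its tip at (319,256), the trimmer collar at about (295,222), orange pointer at (292,208), green mark at (317,211).

```bash
cat > e.py <<'E'
from h import *
np.set_printoptions(precision=4,suppress=True)
f=shot("wrist");s=manip.read_state();hsv=cv2.cvtColor(f["image"],cv2.COLOR_RGB2HSV)
r=spotter.tip_of("trim_rim","wrist")[0]["point"];t=spotter.tip_of("tool_tip","wrist")
C=atz(f,r,.075);zt=s["tcp_pos"][2]-.0744
T=np.array(t[0]["point"]) if t else None
print("tcp",s["tcp_pos"],s["tcp_rot"][2],"rim",C)
if t: print("tip",T*[640,480],atz(f,T,zt))
print("expected tip px from TCP", proj(f,[*s["tcp_pos"][:2],zt]))
c=(np.array(r)*[640,480]).astype(int)
y0,x0=c[1]-45,c[0]-45
def blob(lo,hi):
    m=cv2.inRange(hsv,lo,hi);k=np.zeros_like(m);k[y0:y0+90,x0:x0+90]=m[y0:y0+90,x0:x0+90]
    ys,xs=np.nonzero(k);print(len(xs),xs.mean(),ys.mean());return [(xs.mean()+.5)/640,(ys.mean()+.5)/480]
for n,a,b,z in(("green",(50,90,50),(85,255,255),.075),("orange",(3,130,80),(18,255,255),.066)):
    p=atz(f,blob(a,b),z);d=p-C;print(n,p,d,np.arctan2(-d[1],-d[0]))
import sys
cv2.imwrite(f"pics/{sys.argv[1]}.png",cv2.resize(f["image"][y0:y0+90,x0:x0+100,::-1],None,fx=6,fy=6,interpolation=cv2.INTER_CUBIC));print(x0,y0)
E
python3 e.py z4
```

```text
tcp [0.5252 0.0197 0.1981] 2.2793111970114492 rim [ 0.5315 -0.0034  0.075 ]
tip [319.168 259.584] [0.5253 0.0209 0.1237]
expected tip px from TCP [317.9542 258.3878]
73 315.3972602739726 207.8082191780822
green [0.5086 0.0036 0.075 ] [-0.0229  0.007   0.    ] -0.29663080126270547
40 291.1 206.25
orange [ 0.5218 -0.0109  0.066 ] [-0.0097 -0.0074 -0.009 ] 0.6552325246959816
245 179
```

View pics/z4.png

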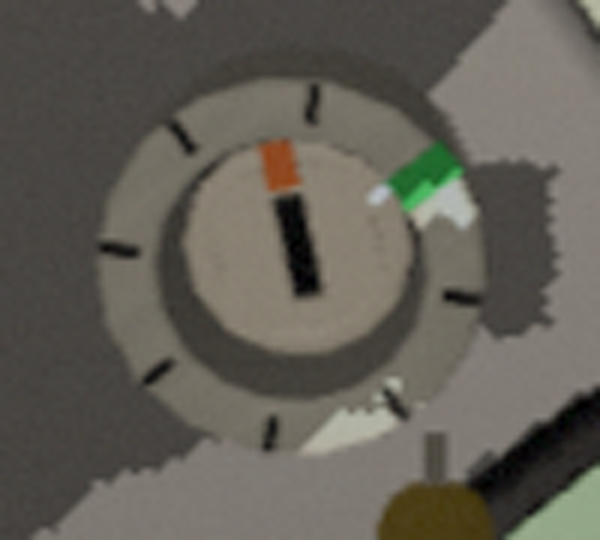

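Rim ellipse in the crop spans 98–487 × 78–455 (centre (292,266)); the screw disc centre is at (297,248), slot from (290,197) to (309,297).

Run:
```python
from h import *
np.set_printoptions(precision=4,suppress=True)
f=shot("wrist");s=manip.read_state()
q=lambda x,y,z:atz(f,[(x/6+245)/640,(y/6+179)/480],z)
C=q(292,266,.075);print("rim",C)
for z in(.073,.067,.06): print(z,q(297,248,z))
D=lambda a,b:np.arctan2(*(b-a)[1::-1])
a,b=q(290,197,.064),q(309,297,.064);print("slot",D(a,b),np.linalg.norm(b-a))
a,b=q(279,143,.064),q(309,297,.064);print("pointer-slot",D(a,b))
g=q(428,172,.075);print("green",D(g,C)); 
# tick pairs through center
for p,r in(((120,249),(462,298)),((313,105),(270,432)),((182,136),(396,403)),((428,176),(157,372))): print(D(q(*p,.075),q(*r,.075)))
yaw=s["tcp_rot"][2];print("yaw",yaw,"blade",yaw-np.pi/2,intool(C-s["tcp_pos"]))
```

```text
rim [ 0.5294 -0.0019  0.075 ]
0.073 [ 0.5276 -0.0027  0.073 ]
0.067 [ 0.529  -0.0021  0.067 ]
0.06 [ 0.5307 -0.0013  0.06  ]
slot 0.8722958325221932 0.014253363657924114
pointer-slot 0.8768045137377052
green -0.2490163737031937
2.1327774003113085
0.5615595180034616
1.3556904855278347
-0.22723912670606308
yaw 2.2802156409882133 blade 0.7094193141933167 [-1.9054 -1.0991 12.3313]
```

```bash
python3 -m inch '[-1.0,-0.6,1,-0.08,1,-1.9,-1.1,2,-0.165,1,-1.9,-1.1,3,-0.165,1,-1.9,-1.1,3,-0.165,1,-1.9,-1.1,3,-0.165,1]'
python3 - <<'E'
from h import *
np.set_printoptions(precision=4,suppress=True)
s=manip.read_state();t=np.array(s["tcp_pos"]);Q=R.from_euler('xyz',s["tcp_rot"]);print(t,s["tcp_rot"],s["ft_force"])
out=[]
for c in("wrist","side"):
    f=shot(c);r=spotter.tip_of("tool_tip",c);print(c,np.array(f["cam_to_world"])[:3,3],[ (np.round(np.array(a["point"])*[640,480],1),round(a["p"],2)) for a in r])
    im=f["image"][:,:,::-1].copy()
    tp=proj(f,t+Q.apply([0,0,.0744]))
    print("model tip",tp)
    x0,y0=(np.array(tp)-[50,50]).astype(int); K=4 if c=="wrist" else 4
    if c=="wrist": y0-=0
    im=cv2.resize(im[y0:y0+140,x0:x0+100],None,fx=4,fy=4,interpolation=cv2.INTER_CUBIC)
    for dz in(.0744,.0604,.0244,-.0256):
      for sx in((0,0),) if dz>.05 else ((.008,.011),(.008,-.011),(-.008,.011),(-.008,-.011)):
        p=(proj(f,t+Q.apply([*sx,dz]))+.5-[x0,y0])*4;cv2.circle(im,tuple(int(v) for v in p),3,(255,0,255),1)
    print(x0,y0);out.append(im)
cv2.imwrite("pics/t5.png",np.hstack(out))
E
```

```text
clock: 8.78
tcp_pos: [0.5287, -0.0017, 0.1677]
tcp_rot: [-3.141, -0.002, 2.443]
ft_force: [-0.6, 0.3, -0.0]
finger_gap: 0.0154
[ 0.5287 -0.0017  0.1677] [-3.1409 -0.0019  2.4427] [-0.5789  0.2906 -0.0387]
wrist [ 0.48  -0.061  0.297] []
model tip [318.1517 258.3919]
268 208
side [0.358  0.8349 0.9802] [(array([310.7, 223.1]), 0.55)]
model tip [309.0178 226.2418]
259 176
```

View pics/t5.png

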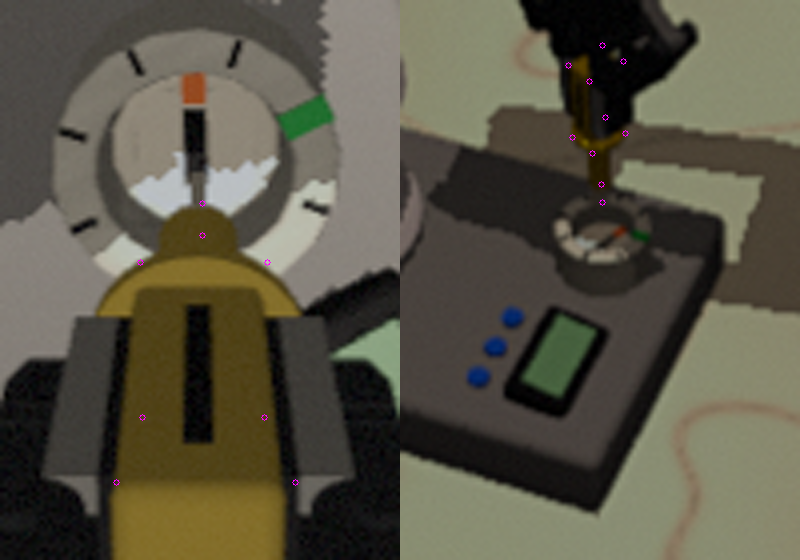

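The tool hangs straight: shaft far edge at (197,207) and blade far edge near (197,168) match the model within 1 mm. The slot lies nearly vertical in the view, rim centre near (195,165).

Run:
```python
from h import *
np.set_printoptions(precision=4,suppress=True)
f=shot("wrist");s=manip.read_state();t=np.array(s["tcp_pos"]);Q=R.from_euler('xyz',s["tcp_rot"])
q=lambda x,y,z:atz(f,[(x/4+268)/640,(y/4+208)/480],z)
print("rim vs tcp, tool cm",intool(q(195,165,.075)-t), q(195,165,.075))
for z in(.07,.065,.06): print(z,"disc centre(195,?), tool",intool(q(195.5,146,z)-t))
# blade axis: observed x 198 at far bottom tip corner
p=q(198,186,t[2]-.0674);print("blade mid, tool",intool(p-t))
d=q(196,168,.065)-q(193.5,75,.065);print("slot yaw",np.arctan2(d[1],d[0]), "blade",s["tcp_rot"][2]-np.pi/2)
hsv=cv2.cvtColor(f["image"],cv2.COLOR_RGB2HSV)[208:258,268:368]
m=cv2.inRange(hsv,(3,130,80),(18,255,255));ys,xs=np.nonzero(m);print("orange crop",xs.mean()*4+2,ys.mean()*4+2)
r=spotter.tip_of("trim_rim","wrist");print(r and intool(atz(f,r[0]["point"],.075)-t))
```

```text
rim vs tcp, tool cm [-0.0922  0.0396  9.3854] [ 0.5308 -0.0021  0.075 ]
0.07 disc centre(195,?), tool [-0.0837 -0.1526  9.8853]
0.065 disc centre(195,?), tool [-0.0842  0.0123 10.3854]
0.06 disc centre(195,?), tool [-0.0846  0.1773 10.8855]
blade mid, tool [-0.0414 -0.5242  6.7397]
slot yaw 0.899688120760194 blade 0.8744671594507851
orange crop 199.86666666666667 83.06666666666666
[-0.1169  0.0305  9.3854]
```

```bash
python3 -m inch '[-0.05,0.03,0.6,-0.01,1,-0.05,0.03,1.2,-0.01,1,-0.05,0.03,1.8,-0.01,1,-0.05,0.03,1.8,-0.01,1,-0.05,0.03,1.8,-0.01,1]'
python3 -m inch '[0,0,0.1,0,1,0,0,0.2,0,1,0,0,0.2,0,1,0,0,0.2,0,1]'
python3 -m inch '[0,0,0.1,0,1,0,0,0.2,0,1,0,0,0.2,0,1,0,0,0.2,0,1]'
```

```text
clock: 9.5
tcp_pos: [0.5294, -0.0021, 0.1495]
tcp_rot: [-3.141, -0.002, 2.455]
ft_force: [-0.0, 1.0, -0.9]
finger_gap: 0.0153
clock: 9.83
tcp_pos: [0.5301, -0.0022, 0.1484]
tcp_rot: [3.141, 0.0, 2.456]
ft_force: [-0.1, -0.1, -0.3]
finger_gap: 0.0151
clock: 10.17
tcp_pos: [0.5299, -0.0022, 0.1463]
tcp_rot: [-3.142, -0.0, 2.456]
ft_force: [-0.4, 0.2, -0.6]
finger_gap: 0.0155
```

```bash
cat > ok.py <<'E'
from h import *
s=manip.read_state();import sys
print("tip z",round(s["tcp_pos"][2]-.0744,4),"f",np.round(s["ft_force"],1));sys.exit(s["ft_force"][2]>1.6)
E
python3 -m inch '[0,0,0.1,0,1,0,0,0.2,0,1,0,0,0.2,0,1,0,0,0.2,0,1]' >/dev/null; python3 ok.py &&
python3 -m inch '[0,0,0.1,0,1,0,0,0.2,0,1,0,0,0.2,0,1,0,0,0.2,0,1]' >/dev/null; python3 ok.py &&
python3 -m inch '[0,0,0.1,0,1,0,0,0.2,0,1,0,0,0.2,0,1,0,0,0.2,0,1]' >/dev/null; python3 ok.py
```

```text
tip z 0.0698 f [0.1 0.3 0.6]
tip z 0.0698 f [0.1 0.3 0.6]
tip z 0.0698 f [0.1 0.3 0.6]False
False
False
```

```bash
sed -i 's/sys.exit(\(.*\))$/sys.exit(int(\1))/' ok.py
python3 -m inch '[0,0,0.1,0,1,0,0,0.2,0,1,0,0,0.2,0,1,0,0,0.2,0,1]' >/dev/null; python3 ok.py &&
python3 -m inch '[0,0,0.1,0,1,0,0,0.2,0,1,0,0,0.2,0,1,0,0,0.2,0,1]' >/dev/null && python3 ok.py &&
python3 -m inch '[0,0,0.1,0,1,0,0,0.2,0,1,0,0,0.2,0,1,0,0,0.2,0,1]' >/dev/null && python3 ok.py
```

```text
tip z 0.0678 f [-0.8 -0.2 -1.3]
tip z 0.0658 f [ 0.3  0.6 -0.8]
tip z 0.0638 f [-0.3  0.   0.3]
```

```bash
python3 -m inch '[0,0,0.1,0,1,0,0,0.1,0,1,0,0,0.1,0,1]' >/dev/null; python3 ok.py &&
python3 -m inch '[0,0,0.1,0,1,0,0,0.1,0,1,0,0,0.1,0,1]' >/dev/null && python3 ok.py &&
python3 -m inch '[0,0,0.1,0,1,0,0,0.1,0,1,0,0,0.1,0,1]' >/dev/null && python3 ok.py &&
python3 -m inch '[0,0,0.1,0,1,0,0,0.1,0,1,0,0,0.1,0,1]' >/dev/null && python3 ok.py;
python3 -c "
from h import *
f=shot('wrist');im=f['image'][190:290,250:390,::-1];a=cv2.resize(im,(560,400),interpolation=cv2.INTER_CUBIC)
cv2.imwrite('pics/t6.png',a)"
```

```text
tip z 0.0629 f [-0.1 -0.1 -1. ]
tip z 0.0619 f [ 0.7  0.4 -0.2]
tip z 0.0609 f [-1.6  0.1 -0.3]
tip z 0.0598 f [ 1.1 -0.2 -0.4]
```

View pics/t6.png

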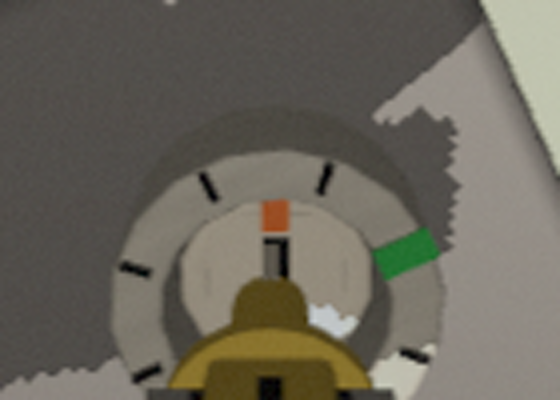

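The blade tip is within the slot's outline (blade x 264–279, slot 263–288), about 0.6 mm left; correct and continue feeling downward.

```bash
python3 -m inch '[0.06,0,0,0,1,0.06,0,0.1,0,1,0.06,0,0.1,0,1]' >/dev/null; python3 ok.py &&
python3 -m inch '[0,0,0.1,0,1,0,0,0.1,0,1,0,0,0.1,0,1]' >/dev/null && python3 ok.py &&
python3 -m inch '[0,0,0.1,0,1,0,0,0.1,0,1,0,0,0.1,0,1]' >/dev/null && python3 ok.py &&
python3 -m inch '[0,0,0.1,0,1,0,0,0.1,0,1,0,0,0.1,0,1]' >/dev/null && python3 ok.py
```

```text
tip z 0.0588 f [-0.1  0.1 -0.5]
tip z 0.0579 f [ 0.9  1.  -0.2]
tip z 0.0571 f [0.  0.4 2. ]
```

```bash
python3 -m inch '[0,0,0.1,0,1,0,0,0.1,0,1,0,0,0.1,0,1]' ; python3 ok.py; python3 -m inch '[0,0,0.05,0,1,0,0,0.05,0,1,0,0,0.05,0,1]' >/dev/null; python3 ok.py;python3 -m inch '[0,0,0.03,0,1,0,0,0.03,0,1]' >/dev/null; python3 ok.py
```

```text
clock: 13.55
tcp_pos: [0.5297, -0.0019, 0.1304]
tcp_rot: [3.141, 0.0, 2.456]
ft_force: [-0.1, 0.4, 1.7]
finger_gap: 0.0154
tip z 0.056 f [-0.1  0.4  1.7]
tip z 0.0555 f [-0.3  0.7  3.7]
tip z 0.0552 f [-0.4  0.2  2.9]
```

```bash
cat > fz.py <<'E'
from h import *
L=[]
for _ in range(8): cams.grab_frame("side");s=manip.read_state();L.append([*s["ft_force"],s["moment"][2]])
print(s["clock"],"tip z",round(s["tcp_pos"][2]-.0744,4),np.round(s["tcp_pos"],4),"yaw",round(s["tcp_rot"][2],3),"mean f,mz",np.round(np.mean(L,0),3),"j6",round(s["joint_positions"][5],2))
E
python3 fz.py; python3 -m inch '[0,0,0.06,0,1,0,0,0.06,0,1,0,0,0.06,0,1]' >/dev/null; python3 fz.py
```

```text
14.3667 tip z 0.0552 [ 0.5296 -0.0019  0.1296] yaw 2.456 mean f,mz [ 0.411 -0.07   3.321  0.004] j6 -2.59
15.0167 tip z 0.0546 [ 0.5296 -0.0018  0.129 ] yaw 2.456 mean f,mz [0.765 0.209 3.647 0.018] j6 -2.59
```

```bash
python3 -m inch '[0,0,0.03,0,1,0,0,0.03,0.07,1,0,0,0.03,0.14,1,0,0,0.03,0.21,1,0,0,0.03,0.28,1,0,0,0.03,0.35,1,0,0,0.03,0.42,1,0,0,0.03,0.42,1]'
cat > ang.py <<'E'
from h import *
f=shot("wrist");s=manip.read_state();hsv=cv2.cvtColor(f["image"],cv2.COLOR_RGB2HSV)
C=np.array([.5301,-.0019,.075]);c=proj(f,C)
def blob(lo,hi,z):
    m=cv2.inRange(hsv,lo,hi);k=np.zeros_like(m);x,y=int(c[0]),int(c[1]);k[y-60:y+10,x-60:x+60]=m[y-60:y+10,x-60:x+60]
    n,l,st,ce=cv2.connectedComponentsWithStats(k)
    if n<2: return print("none")
    i=1+np.argmax(st[1:,4]);p=atz(f,[(ce[i][0]+.5)/640,(ce[i][1]+.5)/480],z);d=p-C;print(st[i],np.round(d*1000,1),"yaw",round(np.arctan2(-d[1],-d[0]),3))
blob((50,90,50),(85,255,255),.075);blob((3,130,70),(18,255,255),.059)
print("blade yaw",s["tcp_rot"][2]-np.pi/2)
E
python3 ang.py; python3 fz.py
```

```text
clock: 15.68
tcp_pos: [0.5293, -0.0017, 0.1286]
tcp_rot: [-3.141, -0.0, 2.033]
ft_force: [0.2, 0.1, 3.5]
finger_gap: 0.0152
[333 237  17  16 137] [-21.2   5.4   0. ] yaw -0.248
[310 243   8   7  41] [ -8.3  -6.2 -16. ] yaw 0.645
blade yaw 0.4660434096450161
16.1333 tip z 0.0542 [ 0.5294 -0.0017  0.1286] yaw 2.036 mean f,mz [-0.445  0.695  3.706  0.008] j6 -2.17
```

```bash
python3 -m inch '[0,0,0,0.07,1,0,0,0,0.14,1,0,0,0,0.21,1,0,0,0,0.28,1,0,0,0,0.35,1,0,0,0,0.42,1,0,0,0,0.49,1,0,0,0,0.49,1]' >/dev/null
python3 ang.py; python3 fz.py
```

```text
[319 229  12  16 129] [-21.1   5.    0. ] yaw -0.233
[311 243   6   7  36] [-10.3  -1.8 -16. ] yaw 0.171
blade yaw -0.023636390834137266
17.25 tip z 0.0542 [ 0.5294 -0.0019  0.1286] yaw 1.546 mean f,mz [-0.577 -0.112  3.994  0.015] j6 -1.68
```

```bash
python3 -m inch '[0,0,0,0.07,1,0,0,0,0.14,1,0,0,0,0.21,1,0,0,0,0.28,1,0,0,0,0.35,1,0,0,0,0.35,1,0,0,0,0.35,1]' >/dev/null
python3 ang.py; python3 fz.py; python3 -c "
from h import *
f=shot('wrist');s=f['image'];im=s[190:290,250:390,::-1];a=cv2.resize(im,(790,564),interpolation=cv2.INTER_CUBIC)
cv2.imwrite('pics/t7.png',a)"
```

```text
[306 229  11  16 131] [-21.    4.8   0. ] yaw -0.223
[311 245   6   4  19] [ -9.6   1.7 -16. ] yaw -0.176
blade yaw -0.3727777403005237
18.2833 tip z 0.0542 [ 0.5294 -0.0019  0.1286] yaw 1.196 mean f,mz [-0.49  -1.315  4.312  0.005] j6 -1.33
```

View pics/t7.png

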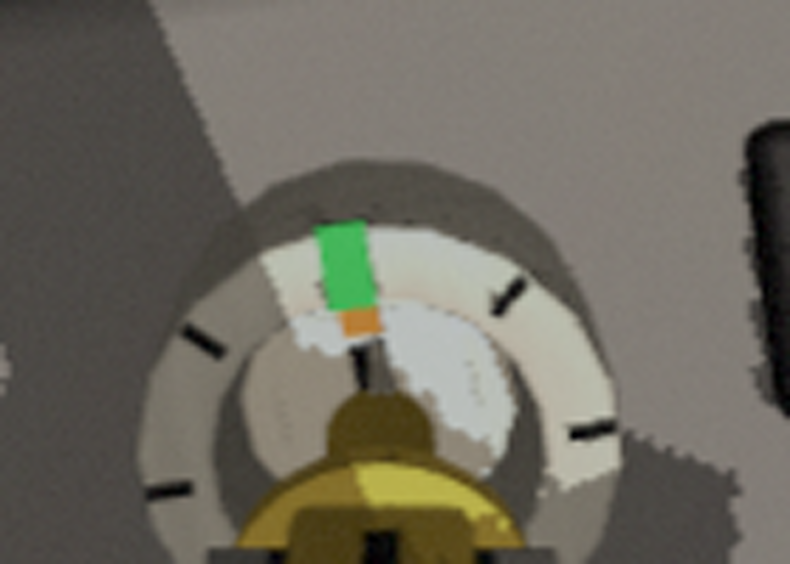

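The pointer (361,320) is about 0.05 rad short of the green mark's line (345,245)–(353,307); turn 0.05 more.

```bash
python3 -m inch '[0,0,0,0.025,1,0,0,0,0.05,1,0,0,0,0.05,1,0,0,0,0.05,1]' >/dev/null
python3 ang.py; python3 fz.py
```

```text
[303 229  12  17 133] [-21.    4.7   0. ] yaw -0.218
[311 245   6   5  21] [ -9.5   2.2 -16. ] yaw -0.226
blade yaw -0.42462287610142346
19.1167 tip z 0.0542 [ 0.5294 -0.0019  0.1286] yaw 1.146 mean f,mz [-1.363 -1.616  3.904  0.022] j6 -1.28
```

```bash
python3 -m inch '[0,0,0,-0.08,1,0,0,0,-0.15,1,0,0,0,-0.15,1,0,0,-0.3,-0.15,1,0,0,-0.8,-0.15,1,0,0,-2,-0.15,1,0,0,-4,-0.15,1,0,0,-4.3,-0.15,1]'
python3 ang.py; python3 -c "
from h import *
s=manip.read_state();f=shot('wrist');c=proj(f,[.53,-.0019,.07]).astype(int);print(c);im=f['image'][c[1]-45:c[1]+45,c[0]-60:c[0]+60,::-1];cv2.imwrite('pics/t8.png',cv2.resize(im,(720,540),interpolation=cv2.INTER_CUBIC))"
```

```text
clock: 19.78
tcp_pos: [0.5308, -0.0018, 0.174]
tcp_rot: [3.138, -0.001, 1.294]
ft_force: [0.4, 0.0, 0.8]
finger_gap: 0.0156
[310 209   9  13  89] [-21.3   4.9   0. ] yaw -0.224
[313 223   5   6  29] [ -9.5   2.1 -16. ] yaw -0.22
blade yaw -0.2763523056031536
[316 242]
```

View pics/t8.png

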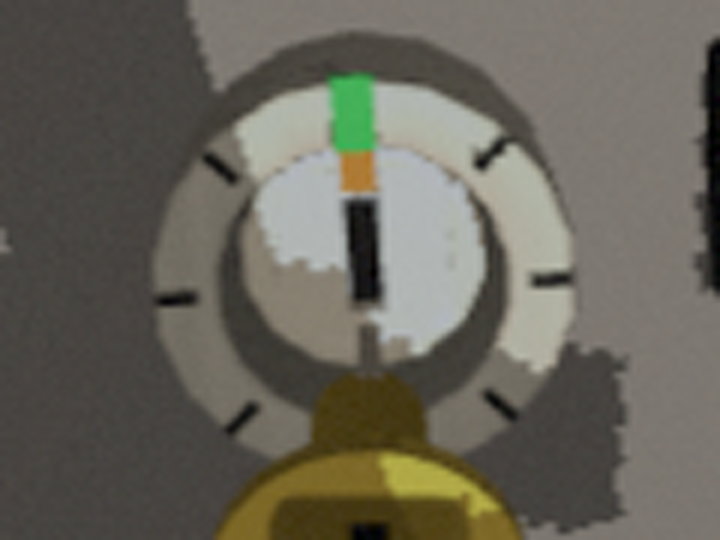

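The pointer (358,172) sits in line with the green mark (352,112) and slot; network-free colour angles agree (−0.220 vs −0.224). Now return to the rack.

```bash
python3 -m inch '[0,0,-2,0,1,0,0,-3,0,1,0,0,-3,0,1]' >/dev/null; python3 -c "
from h import *
s=manip.read_state();print(s['tcp_pos'],s['tcp_rot'],intool(np.array([.4397,.306,.2])-s['tcp_pos']))"
```

```text
[ 0.53072324 -0.00194122  0.20297473] [ 3.13856381e+00 -6.38811348e-04  1.29521177e+00] [ 27.15512107 -17.13910745   0.26290917]
```

```bash
python3 -m inch '[27.1,-17.1,0,0.1,1,27.1,-17.1,0,0.2,1,27.1,-17.1,0,0.227,1,27.1,-17.1,0,0.227,1,27.1,-17.1,0,0.227,1,27.1,-17.1,0,0.227,1,27.1,-17.1,0,0.227,1,27.1,-17.1,0,0.227,1]' >/dev/null
python3 -m inch '[0,0,0,0,1,0,0,0,0,1,0,0,0,0,1]'; python3 fz.py; python3 -c "
from h import *
s=manip.read_state();print(s['tcp_rot'],intool(np.array([.4397,.306,.2])-s['tcp_pos']))
f=shot('wrist');r=spotter.tip_of('holder_mouth','wrist');print(r)
if r: print(atz(f,r[0]['point'],.054))"
```

```text
clock: 21.05
tcp_pos: [0.4382, 0.3049, 0.2008]
tcp_rot: [-3.141, 0.001, 1.069]
ft_force: [0.2, -0.6, -0.7]
finger_gap: 0.0153
21.45 tip z 0.1273 [0.4389 0.3048 0.2017] yaw 1.067 mean f,mz [ 0.288  0.028 -0.54  -0.001] j6 -0.59
[ 3.14157388e+00 -1.65746843e-04  1.06734316e+00] [0.14180964 0.00957586 0.17172978]
[{'point': [0.4959, 0.4752], 'p': 0.97}]
[0.43917113 0.30545845 0.054     ]
```

```bash
python3 -m inch '[0.13,0,1.5,0,1,0.13,0,3,0,1,0.13,0,4.5,0,1,0.13,0,6,0,1,0.13,0,6.4,0,1,0.13,0,6.4,0,1]' >/dev/null; python3 ok.py &&
python3 -m inch '[0,0,0.3,0,1,0,0,0.6,0,1,0,0,0.6,0,1]' >/dev/null && python3 ok.py &&
python3 -m inch '[0,0,0.4,0,1,0,0,0.8,0,1,0,0,0.8,0,1]' >/dev/null && python3 ok.py &&
python3 -m inch '[0,0,0.4,0,1,0,0,0.8,0,1,0,0,0.8,0,1]' >/dev/null && python3 ok.py &&
python3 -m inch '[0,0,0.5,0,1,0,0,1,0,1,0,0,1,0,1]' >/dev/null && python3 ok.py &&
python3 -m inch '[0,0,0.5,0,1,0,0,1,0,1,0,0,1,0,1]' >/dev/null && python3 ok.py &&
python3 -m inch '[0,0,0.5,0,1,0,0,1,0,1,0,0,1,0,1]' >/dev/null && python3 ok.py ; python3 fz.py
```

```text
tip z 0.0622 f [ 0.3 -0.  -0.3]
tip z 0.0575 f [ 0.1  0.6 -0. ]
tip z 0.0487 f [-0.2  0.2 -0.8]
tip z 0.0404 f [ 0.5  0.2 -0.8]
tip z 0.0302 f [-0.1 -0.4 -1.2]
tip z 0.0202 f [-0.8  0.1 -0.4]
tip z 0.0103 f [-0.4  0.3 -0. ]
23.95 tip z 0.0115 [0.4394 0.3067 0.0859] yaw 1.069 mean f,mz [-0.062  0.233 -0.323 -0.009] j6 -0.59
```

```bash
python3 -m inch '[0,0,0.3,0,1,0,0,0.55,0,1,0,0,0.55,0,1]' >/dev/null; python3 ok.py &&
python3 -m inch '[0,0,0.1,0,1,0,0,0.1,0,1,0,0,0.1,0,1]' >/dev/null && python3 ok.py &&
python3 -m inch '[0,0,0.05,0,1,0,0,0.05,0,1,0,0,0.05,0,1]' >/dev/null && python3 ok.py &&
python3 -m inch '[0,0,0.05,0,1,0,0,0.05,0,1,0,0,0.05,0,1]' >/dev/null && python3 ok.py &&
python3 -m inch '[0,0,0.05,0,1,0,0,0.05,0,1,0,0,0.05,0,1]' >/dev/null && python3 ok.py; python3 fz.py
```

```text
tip z 0.0052 f [ 0.2 -0.2 -1.1]
tip z 0.0047 f [-0.5 -0.3  0.2]
tip z 0.0043 f [ 0.3 -0.6 -0.4]
tip z 0.004 f [-0.7  0.3  3.2]
25.35 tip z 0.004 [0.4393 0.3066 0.0784] yaw 1.069 mean f,mz [-0.683 -0.538  4.29   0.006] j6 -0.59
```

Seated at tip z = 4 mm (the home value). Release and retreat.

```bash
python3 -m inch '[0,0,0,0,0.7,0,0,0,0,0.5,0,0,0,0,0.2,0,0,0,0,-0.2,0,0,0,0,-0.2,0,0,0,0,-0.2,0,0,0,0,-0.2,0,0,0,0,-0.2]'
python3 -m inch '[0,0,-1,0,-0.2,0,0,-3,0,-0.2,0,0,-6,0,-0.2,0,0,-10,0,-0.2,0,0,-12,0,-0.2,0,0,-12,0,-0.2]'
python3 - <<'E'
from h import *
np.set_printoptions(precision=4,suppress=True)
F={c:shot(c) for c in("wrist","side","top")}
for n,z in(("tool_center",.081),("holder_mouth",.054),("trim_rim",.075),("vial_center",.031),("locket_center",.004)):
  rs=[]
  for c in F:
    r=spotter.tip_of(n,c)
    if r: rs.append(ray(F[c],r[0]["point"]));print(n,c,round(r[0]["p"],2),atz(F[c],r[0]["point"],z))
  if len(rs)>1: print("  tri",tri(rs))
E
```

```text
clock: 26.02
tcp_pos: [0.4392, 0.3066, 0.0781]
tcp_rot: [-3.141, 0.0, 1.069]
ft_force: [0.6, 0.7, -0.1]
finger_gap: 0.0511
clock: 26.52
tcp_pos: [0.4423, 0.3083, 0.204]
tcp_rot: [3.136, -0.008, 1.069]
ft_force: [1.1, 0.5, 0.5]
finger_gap: 0.0509
tool_center wrist 0.56 [0.4406 0.3067 0.081 ]
tool_center side 0.85 [0.436  0.3038 0.081 ]
tool_center top 0.48 [0.4437 0.3081 0.081 ]
  tri [0.4392 0.3068 0.0862]
holder_mouth wrist 0.93 [0.4392 0.3046 0.054 ]
holder_mouth side 0.76 [0.4389 0.3062 0.054 ]
holder_mouth top 0.88 [0.4406 0.3071 0.054 ]
  tri [0.4394 0.306  0.0552]
trim_rim side 0.83 [0.5353 0.005  0.075 ]
trim_rim top 0.61 [ 0.5315 -0.0041  0.075 ]
  tri [ 0.5357 -0.0042  0.0644]
vial_center wrist 0.7 [0.6088 0.0428 0.031 ]
vial_center side 0.73 [0.6497 0.3375 0.031 ]
vial_center top 0.65 [0.6447 0.338  0.031 ]
  tri [0.5659 0.295  0.1669]
locket_center wrist 0.78 [0.3874 0.0821 0.004 ]
locket_center side 0.54 [0.3854 0.087  0.004 ]
  tri [0.3812 0.2033 0.1558]
```

```bash
python3 -m inch '[0,0,0,0,-0.2,0,0,0,0,-0.2,0,0,0,0,-0.2]'; python3 -c "
from h import *
print(manip.hand_in())"
```

```text
clock: 27.67
tcp_pos: [0.4393, 0.3066, 0.1982]
tcp_rot: [3.142, -0.0, 1.069]
ft_force: [-0.3, -0.3, -0.3]
finger_gap: 0.0508
the job is handed in; nothing more can be done
None
```

The job is done and handed in at about 28 s of the 72 s allowed; the hand-in reported no verdict.

- **Turning the screw:** I took the tool from the rack and felt its blade into the slot. I pressed the screw in about 2 mm (about 4 N) and turned it clockwise by about 1.1 rad while holding it in. After lifting the tool out, the pointer's yaw measured −0.220 rad against the green mark's −0.224 rad, and the picture showed them in line.
- **Returning the tool:** I lowered the tool into the rack until its flange seated with about 4 N, at the same arm height as at pick-up. I then let go and drew back, and the force on the arm read about zero. The networks placed the tool within 2 mm of the rack's centre, from all three cameras combined.
- **Checks that disagreed:**
  - The tool's triangulated height was 86 mm against the nominal 81 mm. It also read high, at 92 mm, before I touched it.
  - The last side-camera estimate of the collar was about 7 mm from the close-up measurements.
  - One wrist-camera detection of the vial was clearly false. The side and top cameras put the vial within about 8 mm of where they first saw it.
- **Not checked again:** I did not re-measure the bangle or touchstone at the end. The arm was not brought near them after the start.

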